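# Release the eccentric lock and send the jar carriage home

## Robot

A 6-joint arm with a two-finger parallel gripper is mounted at the origin on the work surface. World frame = base frame: x ahead of the robot, y to its left, z up, the work surface at z = 0. Lengths are in m, angles in degrees, forces in N, time in s.
With the tool pointing down it reaches from about 0.4 to 0.825 m from the base axis. Payload 7 kg.
Tool frame: the origin (TCP) lies midway between the tips of the shut fingers; the grasp point (between the pads) lies 19 mm behind it; x points along the fingers, z is the direction in which the jaws open and shut, and the axes are right-handed (so a half turn about x gives the same grasp; the last joint's range is limited). The gripper opens to 88 mm and grips with 3 to 60 N. Pads are 19 mm wide; open, the fingers measure 130 mm over their backs; the gripper's body (78 mm by 193 mm) begins 47 mm behind the grasp point.
Start: joints at [16.507, 20.546, 0.682, 0, -70.136, -16.507], TCP at [0.675, -0, 0.227] pointing down, gripper open.
Joint ranges: [-176.03, 176.03], [-82.01, 121.73], [-58.28, 71.71], [-173.87, 95.51], [-174.79, -0.11], [-173.66, 173.66]. Speed limits (degrees/s): [136.94, 136.94, 172.46, 180, 180, 180].

## Interface

Orientations are given as [roll, pitch, yaw] about the fixed x, y, z axes, in that order (R = Rz(yaw) Ry(pitch) Rx(roll)).
In Python, from plant import ctrl gives the robot as it stands.
- The arm moves only by the tool servo_tool, never from a script. Its argument "motion" is a list of rows, each an object with "offset": the shift along the tool's x, y, z in m, a list of three; "roll": the turn about the tool's x in degrees; "claw": the opening, from -1 (shut) to 1 (fully open), so that 0 is half open. In form: [{"offset": [x, y, z], "roll": roll, "claw": claw}, ...]. A call has 1 to 12 rows; each row shifts and turns the commanded pose from where the row before left it, along the tool's axes as they then stand; what a row does not reach is not made up. A row lasts 1/8 s, in which the tool goes at most 62.5 mm and 10.7 degrees, less where a joint would pass 70% of its speed; a pose out of reach is approached as far as the arm can. A call is refused whole if a number of a shift passes 0.0625 or a number of a turn 10.7, either way. A call with a gripper value outside its range is refused whole. The fingers move at their own pace and stop on an object; the grip force is fixed at half the most. Time passes only in rows, so rows that do not move let the fingers close. It gives the time, the measured TCP pose, the force and the opening at its end, in the units of the state.
- ctrl.get_obs(): the state, without advancing time (a new reading comes with each control period).
- ctrl.snapshot(name): name is "scene" or "side" or "wrist"; returns a dict with "frame" (400x640x3 uint8, blue, green, red), "z_map" (400x640 float32, m along the optical axis (not along the pixel's ray), 0 where there is no reading), "mtx" (3x3 intrinsics, pixels), "extrinsics" (4x4, takes a point from camera to world coordinates). Camera axes: x right, y up, looking along -z (the intrinsics and any distortion apply to the point x, -y, -z); pixel columns grow to the right and rows downward; lengths in m; the calibration is good to about 2 mm. A picture is of the moment at which its call begins.
- ctrl.close_job(): hands the job in, once; it reports no verdict.
The state is a dict: "clock": time; "joint_pos": joint angles; "qvel": joint speeds; "tau": joint torques, N m; "tool_pos": TCP position; "orientation": TCP orientation; "force": force on the tool from outside, world axes, zero at the start; "moment": the same for the moment, N m; "opening": finger opening in m.
Only numpy, scipy, OpenCV 4.12 (cv2) and the standard library are available. Lean on these libraries where they do the work, as an engineer would, in place of code of your own. Each camera call takes 0.05 s, during which the arm holds its last target.

## Task

The jar carriage of this sample shuttle is held back by an eccentric cam. With your fingertips push the cam's upright pin round, either way, until the pin points straight away from the carriage and the low side of the cam faces it squarely; only then push the carriage forward by its back plate until it is fully home. Leave the carriage where it is until the cam is at its low point, keep the jar upright in its nest without lifting it, and leave the glassware and tools around undisturbed.

Things in the scene. Friction and masses are not known exactly. Their poses are not given: they have to be found in the camera images.
- unit: the sample shuttle, screwed down: a grey base plate 280 x 140 x 12 mm high with two low steel guide rails (tops 24 mm above the table). Origin: on the table surface, 15 mm from the plate's middle towards its carriage end. Its x axis is the carriage's forward direction (carriage towards cam), z up; the plate spans x -125 to +155 mm, y -70 to +70 mm
- cam (a joint): turn of the eccentric cam about its upright axis, rad, growing anticlockwise seen from above. 0: pin and high side point straight at the carriage (along unit -x); +3.14 or -3.14: low point, pin straight away from the carriage. Starts within 0.9 of 0, end stops at +3.6 and -3.6, stays where it is left, needs 2 to 3 N at the pin
- cam_axis (a point): point on the cam's axis, 30 mm above the table, level with the top of the cam disc, 80 mm forward (unit x) of the unit's origin. The cam is an aluminium disc of 64 mm diameter, 16 mm thick, its centre 14 mm off the axis towards the pin: it reaches 46 mm from the axis on its high side (under the pin's arm), 18 mm on its low side
- cam_pin (a point): middle of the top end of the cam's upright round steel pin, 88 mm above the table, 60 mm from the cam axis. The pin, 14 mm in diameter, stands free from 38 to 88 mm above the table on a flat steel arm 16 mm wide (32 to 38 mm above the table) that turns with the cam and passes over the carriage's nose
- carriage (a joint): travel of the jar carriage along the unit's x axis, m: 0 fully back (start), 0.039 fully home on its end stop. Needs about 2 N and stays where it is left. Its nose meets the cam after about 12 to 17 mm unless the cam is turned towards its low point
- back_plate (a point): middle of the top rear edge of the carriage's upright back plate, 74 mm above the table; the plate is 80 mm wide, 12 mm thick, from 14 mm above the table up. Push on its rear face, along unit x. It starts at unit x -100 mm; behind it are only the 12 mm high base plate and the ends of the two rails (10 mm wide, middles at unit y +-45 mm)
- nest (a point): middle of the jar nest on the carriage deck, 30 mm above the table, 55 mm ahead of the rear face of the back plate: a ring 67 mm outside, 59 mm inside, 14 mm high. The deck is a white block 72 mm wide, 30 mm high above the table, reaching 122 mm forward of the rear face
- jar: capped glass sample jar, 54 mm diameter, 58 mm high, standing loose in the nest; origin under its middle, z up
- beaker: small open glass beaker, 62 mm wide, 75 mm high, beside the shuttle; leave alone
- flask: conical glass flask, 64 mm wide at the foot, 80 mm high, beside the shuttle; leave alone
- vial: amber glass vial, 28 mm wide, 50 mm high, beside the shuttle; leave alone
- dish: white ceramic dish, 84 mm wide, 16 mm high; leave alone
- spatula: flat steel lab spatula 175 mm long lying on the table; leave alone
- stopper: rubber stopper, 34 mm wide, 34 mm high, beside the shuttle; leave alone
Things that resemble listed ones, but are neither listed nor needed, are in the scene too. Leave any green look-alike of the jar alone.

How it is judged:
By the outcome, as a careful person would: the job done as asked, in the order asked, and still so for the second after the job is handed in, with the robot touching nothing.
It also fails if it takes over 64 s, if anything falls off the work surface, if the arm or the gripper's body presses on something with over 40 N, if the wrist force passes 120 N, or if a joint passes its speed limit or range.

## Working session

There is one attempt and no reset: what is moved stays moved. The work goes in short steps, Python scripts to look and compute and a tool call to move; the robot and the scene stay as the last step left them, time stands still between calls to the robot, and variables do not carry over. Pictures are saved under pics/ and viewed, and the job is handed in when it is done.

Besides the shell and the picture viewer there is one more tool, called after "Emit:" as name(argument=value, ...), one argument or row to a line, values as JSON. servo_tool: Moves the arm, as the interface text tells. Its arguments: {"type":"object","properties":{"motion":{"type":"array"}},"required":["motion"]}

```bash
ls; mkdir -p pics; cat > h.py <<'E'
import numpy as np, cv2
from plant import ctrl
def snap(n,f):
    s=ctrl.snapshot(n); cv2.imwrite('pics/'+f+'.png',s['frame']); np.savez('pics/'+f+'.npz',**s); return s
def load(f): return dict(np.load('pics/'+f+'.npz'))
def ray(s,u,v):
    K=s['mtx'];T=s['extrinsics']
    d=np.array([(u-K[0,2])/K[0,0],-(v-K[1,2])/K[1,1],-1.0])
    return T[:3,3],T[:3,:3]@d
def onz(s,u,v,z):
    o,d=ray(s,u,v); return o+d*(z-o[2])/d[2]
def cloud(s):
    K=s['mtx'];T=s['extrinsics'];Z=s['z_map'];v,u=np.mgrid[:400,:640]
    p=np.stack([(u-K[0,2])/K[0,0]*Z,-(v-K[1,2])/K[1,1]*Z,-Z],-1)
    P=p@T[:3,:3].T+T[:3,3]; P[Z==0]=np.nan; return P
def proj(s,p):
    T=s['extrinsics'];c=T[:3,:3].T@(np.array(p)-T[:3,3]);K=s['mtx']
    return K[0,2]+K[0,0]*c[0]/-c[2],K[1,2]-K[1,1]*c[1]/-c[2]
E
python3 - <<'E'
from h import *
for n in ['scene','side','wrist']:
    s=snap(n,n+'0'); print(n,s['mtx'].tolist(),s['extrinsics'].round(3).tolist())
print(ctrl.get_obs())
E
```

```text
pics
scene [[444.97669316460036, 0.0, 320.2552974932039], [0.0, 444.97669316460036, 195.0177502312892], [0.0, 0.0, 1.0]] [[0.668, -0.461, 0.584, 1.15], [0.744, 0.399, -0.536, -0.604], [0.014, 0.793, 0.609, 0.688], [0.0, 0.0, 0.0, 1.0]]
side [[455.58872389978416, 0.0, 318.2709829216583], [0.0, 455.58872389978416, 194.51733815540786], [0.0, 0.0, 1.0]] [[-0.983, 0.105, -0.148, 0.429], [-0.181, -0.6, 0.779, 0.687], [-0.007, 0.793, 0.609, 0.681], [0.0, 0.0, 0.0, 1.0]]
wrist [[313.4895121111016, 0.0, 318.4833203633306], [0.0, 313.4895121111016, 196.41778042353548], [0.0, 0.0, 1.0]] [[-1.0, -0.001, 0.001, 0.673], [0.001, -0.961, -0.276, -0.074], [0.002, -0.276, 0.961, 0.383], [0.0, 0.0, 0.0, 1.0]]
{'clock': 0.15, 'joint_pos': array([ 1.65041316e+01,  2.05806322e+01,  6.47084307e-01, -1.64003123e-02,
       -7.01362703e+01, -1.65061363e+01]), 'qvel': array([ 0.01973526, -0.175957  ,  0.16687291,  0.01419897, -0.00632062,
        0.01217193]), 'tau': array([ 1.39394037e-04, -5.83274567e+01,  2.93289685e+01,  7.00122759e+00,
        8.75052094e-03, -9.76538854e-05]), 'tool_pos': array([ 6.74632182e-01, -4.76476526e-05,  2.25857447e-01]), 'orientation': array([   4.05364388,   89.92849905, -175.95394284]), 'force': array([-0.10996089,  0.35607186,  0.49337433]), 'moment': array([-0.00329517, -0.005115  ,  0.03053443]), 'opening': 0.08771940109922233}
```

View pics/scene0.png

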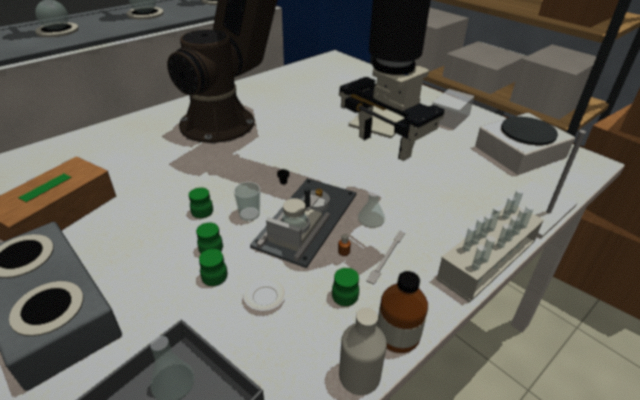

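View pics/side0.png

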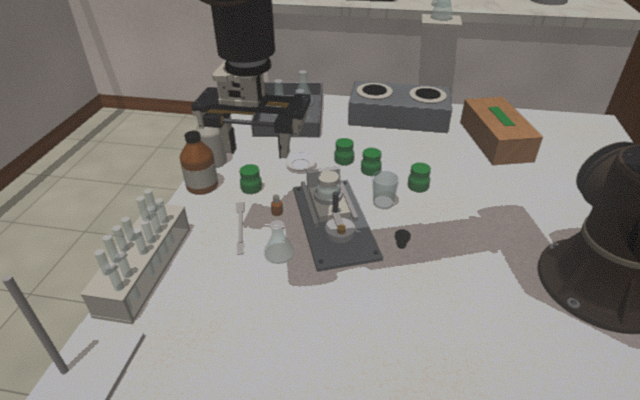

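View pics/wrist0.png

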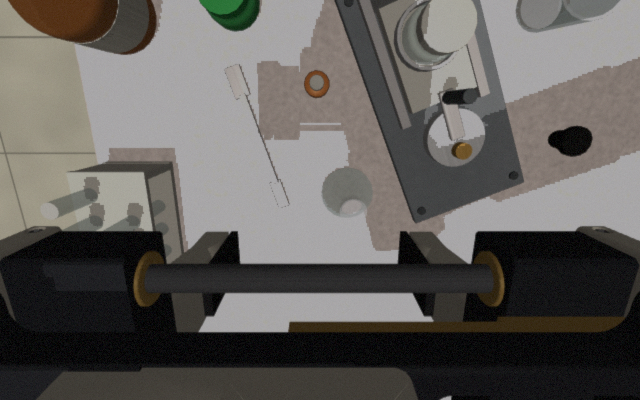

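```bash
python3 - <<'E'
from h import *
a=load('scene0')['frame'][160:280,220:400]; b=load('side0')['frame'][150:280,250:430]
cv2.imwrite('pics/a.png',cv2.resize(a,None,fx=4.4,fy=4.4,interpolation=cv2.INTER_CUBIC))
cv2.imwrite('pics/b.png',cv2.resize(b,None,fx=4.4,fy=4.4,interpolation=cv2.INTER_CUBIC))
E
```

```text
(no output)
```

View pics/a.png

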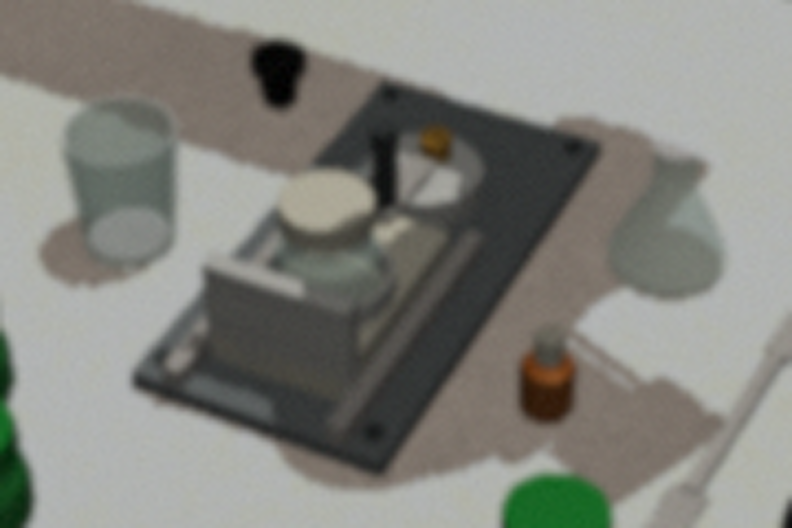

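View pics/b.png

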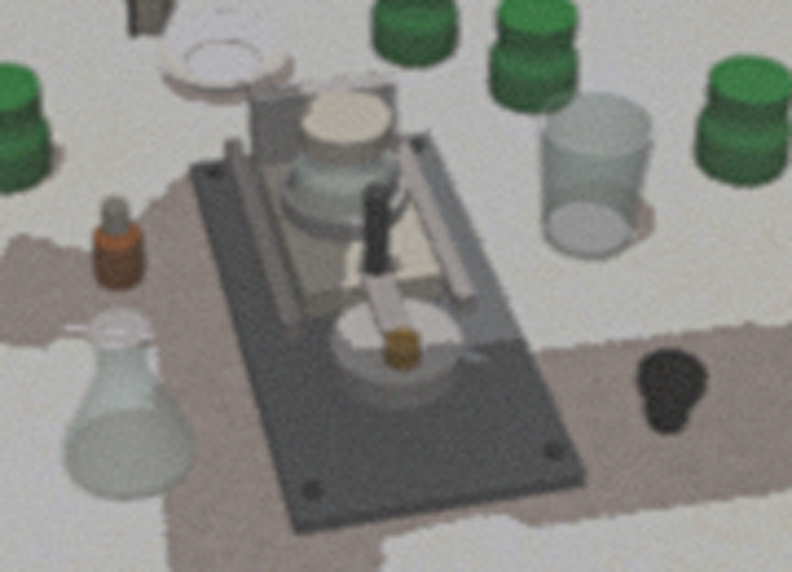

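```bash
python3 - <<'E'
from h import *
a=load('scene0');b=load('side0');w=load('wrist0')
A=lambda u,v,z:onz(a,u/4.4-.4+220,v/4.4-.4+160,z)[:2]
B=lambda u,v,z:onz(b,u/4.4-.4+250,v/4.4-.4+150,z)[:2]
# order: cam +y?,...
ca=[A(388,82,.012),A(598,150,.012),A(133,376,.012),A(381,462,.012)]
cb=[B(583,475,.012),B(297,522,.012),B(428,133,.012),B(193,167,.012)]
for c in (ca,cb):
    c=np.array(c);print(c.round(4).tolist())
    m=c.mean(0);d=(c[0]+c[1]-c[2]-c[3])/2;e=c[0]+c[2]-c[1]-c[3]
    d0=d/np.linalg.norm(d);print('mid',m,'len',np.linalg.norm(d),'wid',np.linalg.norm(e/2),'yaw',np.degrees(np.arctan2(d[1],d[0])),np.degrees(np.arctan2(e[1],e[0]))-90,'origin',m-.015*d0,'cam',m+.065*d0)
print('hub a',A(436,130,.045),'b',B(402,335,.045))
print('pin a',A(385,137,.088),'b',B(379,187,.088),'w',onz(w,443,97,.088)[:2])
print('hub w',onz(w,461,150,.045),'corners w',onz(w,415,221,.012),onz(w,522,181,.012))
for n,ua,ub in [('stopper',A(279,100,0),B(667,425,0)),('beaker',A(130,240,0),B(585,235,0)),('flask',A(665,265,0),B(130,465,0)),('vial',A(548,405,0),B(118,280,0))]: print(n,ua,ub)
E
```

```text
[[0.427, 0.0136], [0.5557, 0.0606], [0.5345, -0.2441], [0.6587, -0.1897]]
mid [ 0.54396596 -0.08985918] len 0.2749425378840057 wid 0.13630622736790823 yaw 112.50191201594565 -248.1593246862624 origin [ 0.54970667 -0.10371718] cam [ 0.51908953 -0.02980784]
[[0.4245, 0.0169], [0.5496, 0.0691], [0.5311, -0.2402], [0.6561, -0.1854]]
mid [ 0.54032688 -0.0849124 ] len 0.2771050578010586 wid 0.1360783650778983 yaw 112.6090786282097 -246.83736232721978 origin [ 0.5460935  -0.09875964] cam [ 0.51533817 -0.02490769]
hub a [ 0.51386094 -0.0261744 ] b [ 0.51643252 -0.02828605]
pin a [ 0.54386922 -0.08842707] b [ 0.53706009 -0.08589261] w [ 0.56085183 -0.08236852]
hub w [ 0.51912398 -0.02904645  0.045     ] corners w [0.55101282 0.06472128 0.012     ] [0.42510412 0.01306582 0.012     ]
stopper [ 0.38567705 -0.0367379 ] [ 0.38676591 -0.0360511 ]
beaker [ 0.43496443 -0.17815271] [ 0.43634308 -0.17728571]
flask [0.64058363 0.02677352] [0.63670564 0.03573725]
vial [ 0.67510797 -0.09510373] [ 0.67697055 -0.0963449 ]
```

```bash
python3 - <<'E'
from h import *
a=load('wrist0')['frame'][0:230,320:620]
cv2.imwrite('pics/w.png',cv2.resize(a,None,fx=2.6,fy=2.6,interpolation=cv2.INTER_CUBIC))
E
```

```text
(no output)
```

View pics/w.png

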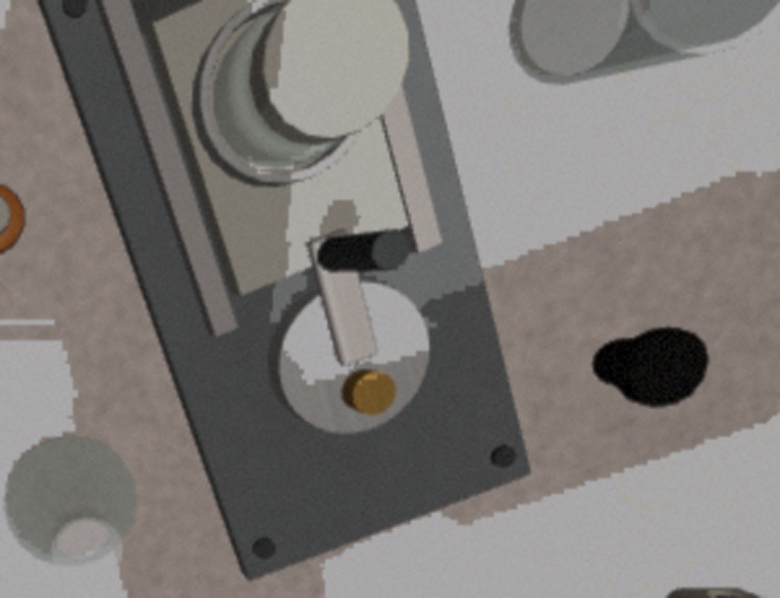

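```bash
cat >> h.py <<'E'
from scipy.spatial.transform import Rotation as Ro
def tri(l):
    A=np.zeros((3,3));b=np.zeros(3)
    for s,u,v in l:
        o,d=ray(s,u,v);d=d/np.linalg.norm(d);M=np.eye(3)-np.outer(d,d);A+=M;b+=M@o
    return np.linalg.solve(A,b)
def R(): return Ro.from_euler('xyz',ctrl.get_obs()['orientation'],degrees=True).as_matrix()
E
python3 - <<'E'
from h import *
a=load('scene0');b=load('side0');w=load('wrist0')
pa=lambda u,v:(a,u/4.4-.4+220,v/4.4-.4+160);pb=lambda u,v:(b,u/4.4-.4+250,v/4.4-.4+150);pw=lambda u,v:(w,u/2.6-.3+320,v/2.6-.3)
for n,l in [('pin',[pa(385,137),pb(379,187),pw(394,248)]),('hub',[pa(436,130),pb(402,335),pw(371,391)])]:
    print(n,tri(l).round(4),[tri([l[i],l[j]]).round(4).tolist() for i,j in((0,1),(0,2),(1,2))])
print('pin w .088',onz(*pw(394,248),.088))
print(R().round(3))
P=cloud(a);print('dish',P[297,264],'greens',[P[v,u].round(3).tolist() for u,v in((201,195),(209,230),(212,258),(346,278))],'plate top',P[int(160+270/4.4),int(220+260/4.4)])
E
```

```text
pin [ 0.5374 -0.0851  0.0863] [[0.539, -0.0867, 0.0858], [0.5347, -0.0831, 0.0815], [0.5366, -0.0839, 0.0897]]
hub [ 0.5166 -0.0283  0.0459] [[0.5158, -0.0273, 0.0463], [0.519, -0.0299, 0.0494], [0.5168, -0.029, 0.0441]]
pin w .088 [ 0.53565636 -0.08399545  0.088     ]
[[-0.001 -0.    -1.   ]
 [-0.    -1.     0.   ]
 [-1.     0.     0.001]]
dish [ 0.66495677 -0.30231092  0.00504624] greens [[0.364, -0.258, 0.057], [0.484, -0.307, 0.059], [0.557, -0.344, 0.057], [0.767, -0.183, 0.057]] plate top [ 0.57014846 -0.18879391  0.072765  ]
```

Emit:
servo_tool(
  motion=[
    {"offset": [0.02, 0.0215, 0.034], "roll": 0, "claw": -0.1},
    {"offset": [0.02, 0.0215, 0.034], "roll": 0, "claw": -0.1},
    {"offset": [0.02, 0.0215, 0.034], "roll": 0, "claw": -0.1},
    {"offset": [0.02, 0.0215, 0.034], "roll": 0, "claw": -0.1},
    {"offset": [0, 0, 0], "roll": 0, "claw": -0.1},
    {"offset": [0, 0, 0], "roll": 0, "claw": -0.1},
  ],
)

```text
clock: 0.9
tool_pos: [0.5396, -0.086, 0.1471]
orientation: [173.6, 89.9, -6.4]
force: [0.8, 0.7, 0.2]
opening: 0.0402
```

```bash
python3 - <<'E'
from h import *
s=snap('wrist','w1')
cv2.imwrite('pics/w1b.png',s['frame'])
s=snap('side','s1'); cv2.imwrite('pics/s1b.png',cv2.resize(s['frame'][60:280,230:450],None,fx=2.6,fy=2.6,interpolation=cv2.INTER_CUBIC))
E
```

```text
(no output)
```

View pics/w1b.png

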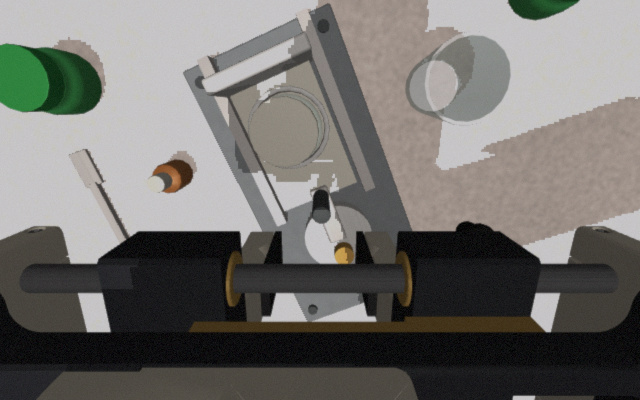

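View pics/s1b.png

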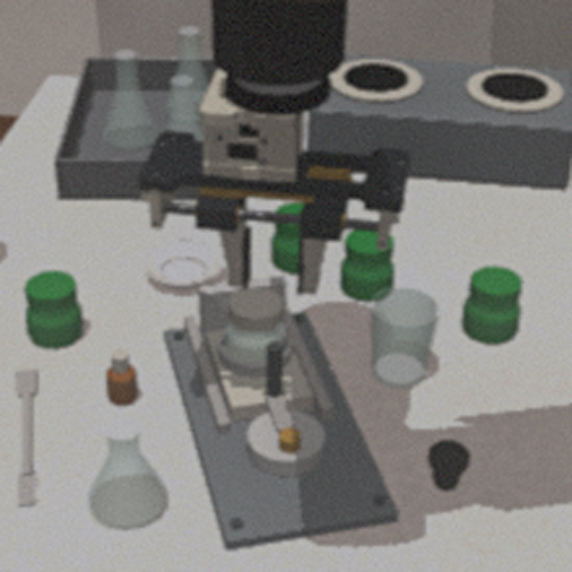

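```bash
python3 - <<'E'
from h import *
s=load('w1')
cv2.imwrite('pics/w1c.png',cv2.resize(s['frame'][0:270,170:440],None,fx=2.2,fy=2.2,interpolation=cv2.INTER_CUBIC))
print(onz(s,321,193,.088),onz(s,344,250,.045),'rear corners',onz(s,184,72,.012),onz(s,327,4,.012))
o=np.array([.548,-.101]);d=np.array([-.3827,.9239])
for p in [(-.045,.088),(-.045,.044),(-.1,.074),(.08,.045)]:print(p,proj(s,[*(o+d*p[0]),p[1]]))
E
```

```text
[ 0.53637526 -0.10059717  0.088     ] [ 0.51511681 -0.0351779   0.045     ] rear corners [ 0.65553723 -0.18922281  0.012     ] [ 0.53112944 -0.24161808  0.012     ]
(-0.045, 0.088) (np.float64(278.70209530493923), np.float64(133.51317248417706))
(-0.045, 0.044) (np.float64(285.327058834654), np.float64(129.0420879363496))
(-0.1, 0.074) (np.float64(247.56133634031295), np.float64(55.69603125123629))
(0.08, 0.045) (np.float64(341.32403681225463), np.float64(258.09488501308897))
```

View pics/w1c.png

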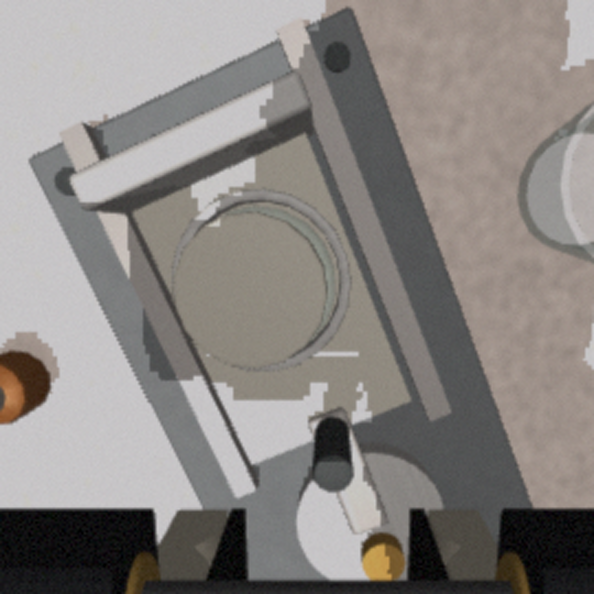

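```bash
python3 - <<'E'
from h import *
s=load('w1')
print(onz(s,321.2,215,.088),onz(s,344,255,.045))
P=cloud(s);print(P[210:222:3,321].round(3))
E
```

```text
[ 0.53620057 -0.08389997  0.088     ] [ 0.51500758 -0.03019574  0.045     ]
[[ 0.536 -0.087  0.086]
 [ 0.536 -0.085  0.088]
 [ 0.536 -0.083  0.088]
 [ 0.536 -0.08   0.087]]
```

Emit:
servo_tool(
  motion=[
    {"offset": [0.03, 0, 0.003], "roll": 0, "claw": -0.1},
    {"offset": [0.03, 0, 0], "roll": 0, "claw": -0.1},
    {"offset": [0.02, 0, 0], "roll": 0, "claw": -0.1},
    {"offset": [0.017, 0, 0], "roll": 0, "claw": -0.1},
    {"offset": [0, 0, 0], "roll": 0, "claw": -0.5},
    {"offset": [0, 0, 0], "roll": 0, "claw": -0.5},
    {"offset": [0, 0, 0], "roll": 0, "claw": -0.5},
  ],
)

```text
clock: 1.88
tool_pos: [0.5368, -0.0858, 0.0504]
orientation: [-172.1, 89.9, 7.9]
force: [0.2, 0.3, -0.0]
opening: 0.0226
```

```bash
python3 - <<'E'
from h import *
s=snap('side','s2'); cv2.imwrite('pics/s2b.png',cv2.resize(s['frame'][60:280,230:450],None,fx=2.6,fy=2.6,interpolation=cv2.INTER_CUBIC))
E
```

```text
(no output)
```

View pics/s2b.png

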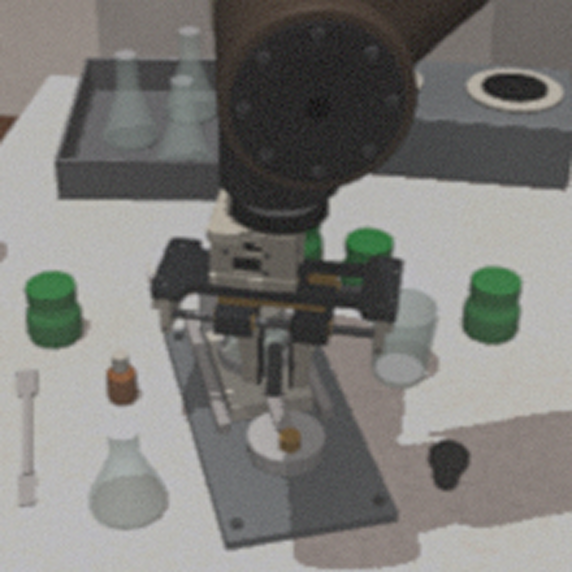

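```bash
cat > arc.py <<'E'
from h import *
import sys
c=np.array([.5165,-.0285]);r=.060
def rows(n,da,dr,final=None):
    o=ctrl.get_obs();p=o['tool_pos'][:2].copy();M=R()
    ph=np.degrees(np.arctan2(*(p-c)[::-1]));print('ang',ph,'rad',np.linalg.norm(p-c),'jawy',M[:,1].round(3))
    for i in range(n):
        ph-=da;q=c+r*np.array([np.cos(np.radians(ph)),np.sin(np.radians(ph))])
        w=np.array([*(q-p),0]);t=M.T@w
        print(i,round(ph,1),t.round(4).tolist());p=q
        M=M@Ro.from_euler('x',dr,degrees=True).as_matrix()
rows(int(sys.argv[1]),float(sys.argv[2]),float(sys.argv[3]))
E
python3 arc.py 10 8 6
```

```text
ang -70.63846720994682 rad 0.060798619120615134 jawy [ 0. -1. -0.]
0 -78.6 [-0.0, 0.0015, 0.0083]
1 -86.6 [-0.0, 0.0019, 0.0081]
2 -94.6 [-0.0, 0.0016, 0.0082]
3 -102.6 [-0.0, 0.0014, 0.0083]
4 -110.6 [-0.0, 0.0011, 0.0083]
5 -118.6 [-0.0, 0.0008, 0.0083]
6 -126.6 [-0.0, 0.0005, 0.0084]
7 -134.6 [-0.0, 0.0002, 0.0084]
8 -142.6 [-0.0, -0.0001, 0.0084]
9 -150.6 [-0.0, -0.0004, 0.0084]
```

Emit:
servo_tool(
  motion=[
    {"offset": [0, 0.0015, 0.0083], "roll": 6, "claw": -0.5},
    {"offset": [0, 0.0019, 0.0081], "roll": 6, "claw": -0.5},
    {"offset": [0, 0.0016, 0.0082], "roll": 6, "claw": -0.5},
    {"offset": [0, 0, 0], "roll": 0, "claw": -0.5},
    {"offset": [0, 0, 0], "roll": 0, "claw": -0.5},
  ],
)

```text
clock: 2.55
tool_pos: [0.5113, -0.0883, 0.0499]
orientation: [-135.6, 90.0, 26.5]
force: [-0.3, -0.9, -1.1]
opening: 0.0225
```

```bash
python3 arc.py 10 8 6; python3 -c "
from h import *
print(ctrl.get_obs()['joint_pos'].round(1))"
```

```text
ang -94.95038828420813 rad 0.06004174080924086 jawy [-0.307 -0.952 -0.   ]
0 -103.0 [-0.0, 0.0013, 0.0083]
1 -111.0 [-0.0, 0.001, 0.0083]
2 -119.0 [-0.0, 0.0007, 0.0083]
3 -127.0 [-0.0, 0.0004, 0.0084]
4 -135.0 [-0.0, 0.0001, 0.0084]
5 -143.0 [-0.0, -0.0002, 0.0084]
6 -151.0 [-0.0, -0.0004, 0.0084]
7 -159.0 [0.0, -0.0007, 0.0083]
8 -167.0 [0.0, -0.001, 0.0083]
9 -175.0 [0.0, -0.0013, 0.0083]
[ 11.9  16.8 -31.6  -0.  -41.6 -29.8]
```

Emit:
servo_tool(
  motion=[
    {"offset": [0, 0.0013, 0.0083], "roll": 6, "claw": -0.5},
    {"offset": [0, 0.001, 0.0083], "roll": 6, "claw": -0.5},
    {"offset": [0, 0.0007, 0.0083], "roll": 6, "claw": -0.5},
    {"offset": [0, 0.0004, 0.0084], "roll": 6, "claw": -0.5},
    {"offset": [0, 0.0001, 0.0084], "roll": 6, "claw": -0.5},
    {"offset": [0, -0.0002, 0.0084], "roll": 6, "claw": -0.5},
    {"offset": [0, -0.0004, 0.0084], "roll": 6, "claw": -0.5},
    {"offset": [0, -0.0007, 0.0083], "roll": 6, "claw": -0.5},
    {"offset": [0, 0, 0], "roll": 0, "claw": -0.5},
  ],
)

```text
clock: 3.68
tool_pos: [0.4602, -0.0497, 0.0496]
orientation: [37.3, 90.0, 151.5]
force: [-1.1, -0.4, 0.5]
opening: 0.022
```

```bash
python3 arc.py 10 8 6; python3 - <<'E'
from h import *
s=snap('side','s3'); cv2.imwrite('pics/s3b.png',cv2.resize(s['frame'][60:280,230:450],None,fx=2.6,fy=2.6,interpolation=cv2.INTER_CUBIC))
E
```

```text
ang -159.38634513147363 rad 0.06010385185087744 jawy [-0.912 -0.409  0.   ]
0 -167.4 [0.0, -0.0012, 0.0083]
1 -175.4 [0.0, -0.0014, 0.0083]
2 -183.4 [0.0, -0.0017, 0.0082]
3 -191.4 [0.0, -0.002, 0.0081]
4 -199.4 [0.0, -0.0022, 0.0081]
5 -207.4 [0.0, -0.0025, 0.008]
6 -215.4 [-0.0, -0.0028, 0.0079]
7 -223.4 [-0.0, -0.0031, 0.0078]
8 -231.4 [-0.0, -0.0033, 0.0077]
9 -239.4 [-0.0, -0.0036, 0.0076]
```

View pics/s3b.png

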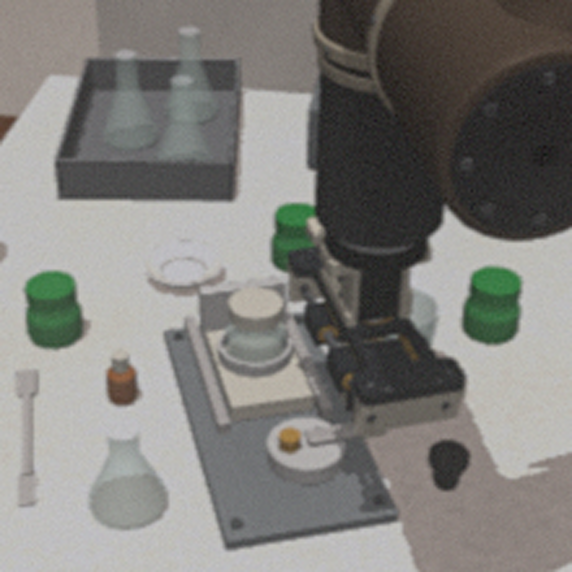

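Emit:
servo_tool(
  motion=[
    {"offset": [0, -0.0012, 0.0083], "roll": 6, "claw": -0.5},
    {"offset": [0, -0.0014, 0.0083], "roll": 6, "claw": -0.5},
    {"offset": [0, -0.0017, 0.0082], "roll": 6, "claw": -0.5},
    {"offset": [0, -0.002, 0.0081], "roll": 6, "claw": -0.5},
    {"offset": [0, -0.0022, 0.0081], "roll": 6, "claw": -0.5},
    {"offset": [0, -0.0025, 0.008], "roll": 6, "claw": -0.5},
    {"offset": [0, -0.0028, 0.0079], "roll": 6, "claw": -0.5},
    {"offset": [0, -0.0031, 0.0078], "roll": 6, "claw": -0.5},
    {"offset": [0, -0.0033, 0.0077], "roll": 6, "claw": -0.5},
    {"offset": [0, -0.0036, 0.0076], "roll": 6, "claw": -0.5},
    {"offset": [0, 0, 0], "roll": 0, "claw": -0.5},
    {"offset": [0, 0, 0], "roll": 0, "claw": -0.5},
  ],
)

```text
clock: 5.22
tool_pos: [0.4864, 0.0229, 0.0495]
orientation: [-26.5, 90.0, 27.7]
force: [-0.2, -0.5, -0.2]
opening: 0.0217
```

```bash
python3 arc.py 4 4 4; python3 - <<'E'
from h import *
s=snap('side','s4'); cv2.imwrite('pics/s4b.png',cv2.resize(s['frame'][60:280,230:450],None,fx=2.6,fy=2.6,interpolation=cv2.INTER_CUBIC))
s=snap('scene','c4'); cv2.imwrite('pics/c4b.png',cv2.resize(s['frame'][130:280,210:410],None,fx=3.6,fy=3.6,interpolation=cv2.INTER_CUBIC))
E
```

```text
ang 120.40489774505627 rad 0.059543203399212326 jawy [-0.811  0.585 -0.   ]
0 116.4 [0.0, -0.0014, 0.004]
1 112.4 [0.0, -0.0018, 0.0038]
2 108.4 [0.0, -0.0018, 0.0038]
3 104.4 [0.0, -0.0018, 0.0038]
```

View pics/s4b.png

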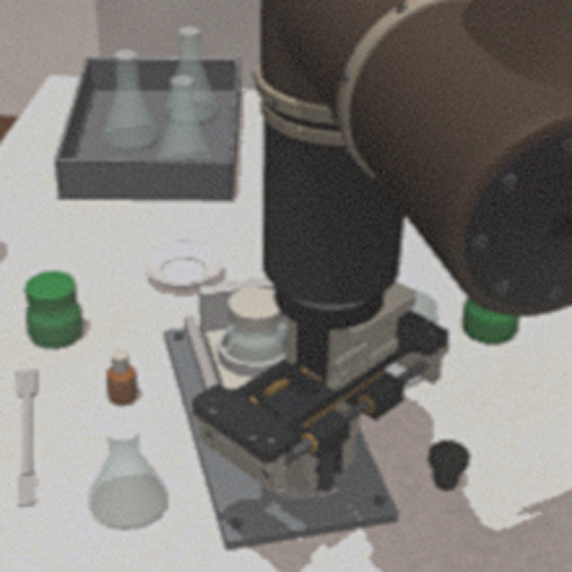

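View pics/c4b.png

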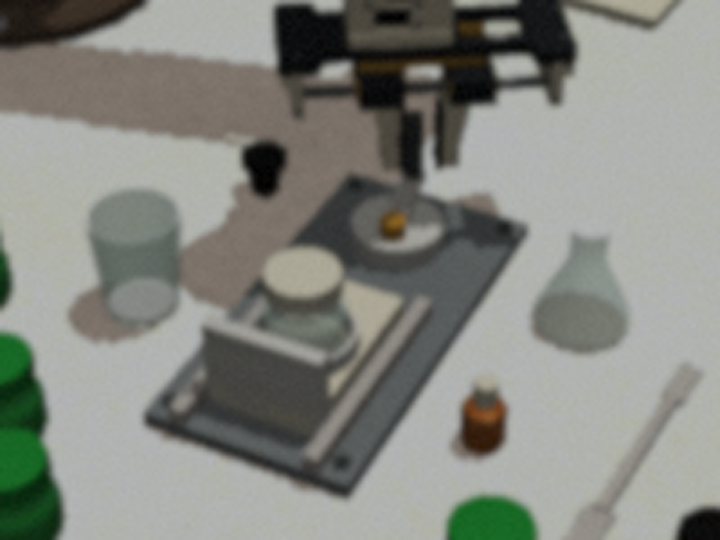

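```bash
python3 arc.py 3 4 8
```

```text
ang 120.48853192388066 rad 0.05957473001898862 jawy [-0.81   0.586 -0.   ]
0 116.5 [0.0, -0.0014, 0.0039]
1 112.5 [0.0, -0.0015, 0.0039]
2 108.5 [0.0, -0.0013, 0.004]
```

Emit:
servo_tool(
  motion=[
    {"offset": [0, -0.0014, 0.0039], "roll": 8, "claw": -0.5},
    {"offset": [0, -0.0015, 0.0039], "roll": 8, "claw": -0.5},
    {"offset": [0, -0.0013, 0.0036], "roll": 8, "claw": -0.5},
    {"offset": [0, 0, 0], "roll": 0, "claw": -0.5},
    {"offset": [0, 0, 0], "roll": 0, "claw": -0.5},
    {"offset": [0, 0, 0], "roll": 0, "claw": -0.1},
    {"offset": [0, 0, 0], "roll": 0, "claw": -0.1},
    {"offset": [-0.02, 0, 0], "roll": 0, "claw": -0.1},
    {"offset": [-0.04, 0, 0], "roll": 0, "claw": -0.1},
    {"offset": [-0.04, 0, 0], "roll": 0, "claw": -0.1},
    {"offset": [-0.04, 0, 0], "roll": 0, "claw": -0.1},
    {"offset": [0, 0, 0], "roll": 0, "claw": -0.1},
  ],
)

```text
clock: 6.82
tool_pos: [0.5019, 0.0227, 0.1929]
orientation: [53.5, 89.2, 83.9]
force: [0.4, 0.1, 0.2]
opening: 0.0394
```

```bash
python3 - <<'E'
from h import *
s=snap('side','s5'); cv2.imwrite('pics/s5b.png',cv2.resize(s['frame'][150:280,270:420],None,fx=4.4,fy=4.4,interpolation=cv2.INTER_CUBIC))
s=snap('scene','c5'); cv2.imwrite('pics/c5b.png',cv2.resize(s['frame'][130:280,210:410],None,fx=4,fy=4,interpolation=cv2.INTER_CUBIC))
s=snap('wrist','w5')
E
```

```text
(no output)
```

View pics/s5b.png

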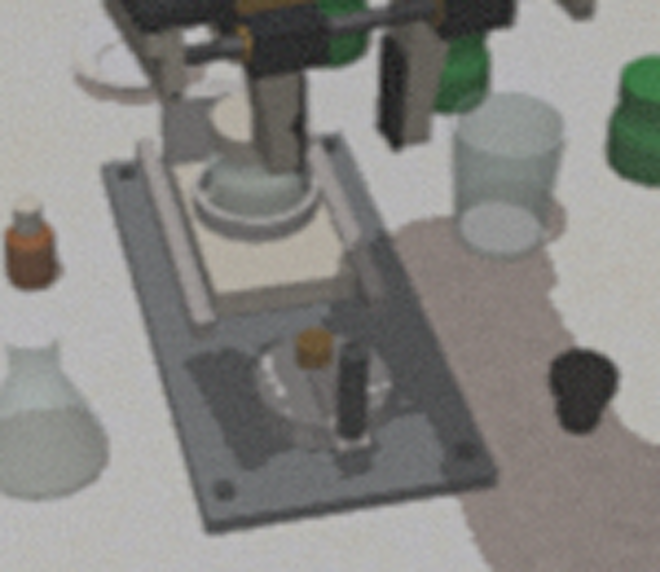

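View pics/c5b.png

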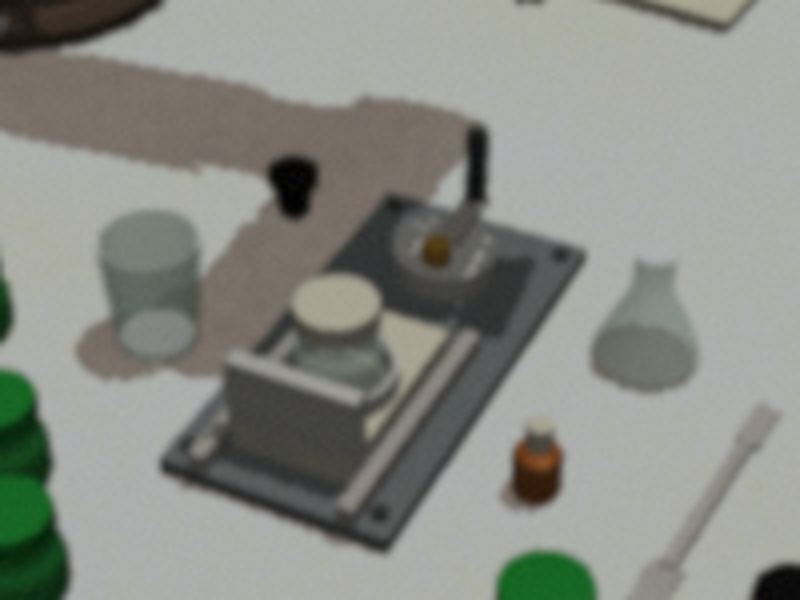

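View pics/w5.png

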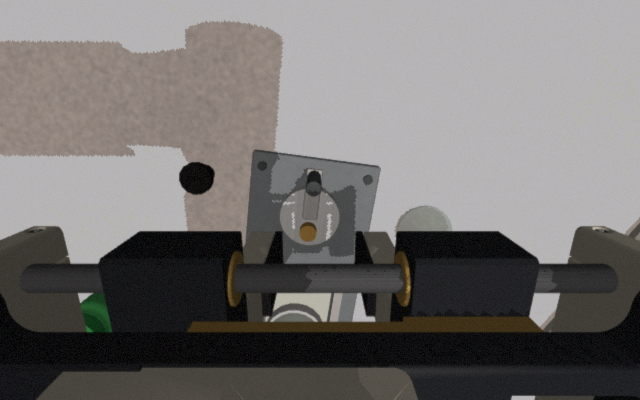

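```bash
python3 - <<'E'
from h import *
s=load('w5'); cv2.imwrite('pics/w5c.png',cv2.resize(s['frame'][140:260,240:400],None,fx=5,fy=5,interpolation=cv2.INTER_CUBIC))
E
```

```text
(no output)
```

View pics/w5c.png

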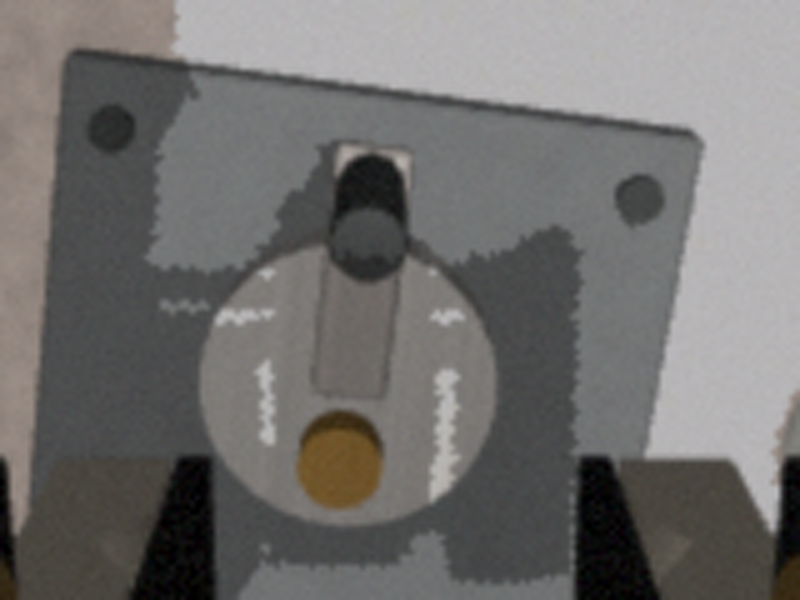

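```bash
python3 - <<'E'
from h import *
w=load('w5');a=load('c5');b=load('s5')
pw=lambda u,v:(w,u/5-.4+240,v/5-.4+140);pa=lambda u,v:(a,u/4-.4+210,v/4-.4+130);pb=lambda u,v:(b,u/4.4-.4+270,v/4.4-.4+150)
an=lambda d:np.degrees(np.arctan2(d[1],d[0]))
f=lambda p,z:onz(*p,z)[:2]
print('arm',an(f(pw(373,148),.038)-f(pw(349,395),.038)),an(f(pw(335,145),.038)-f(pw(312,390),.038)),an(f(pw(412,152),.038)-f(pw(386,398),.038)))
print('unit x from screws',an(f(pw(638,198),.012)-f(pw(110,127),.012))+90,'edge',an(f(pw(700,140),.012)-f(pw(68,52),.012))+90)
print('pin-hub w',an(f(pw(368,242),.088)-f(pw(340,466),.046)),f(pw(368,242),.088),f(pw(340,466),.046))
pin=tri([pw(368,242),pa(477,130),pb(356,350)]);hub=tri([pw(340,466),pa(437,240),pb(315,338)])
print(pin,hub,an(pin-hub))
s1=tri([pw(638,198),pa(563,255),pb(224,489)]);s2=tri([pw(110,127),pa(397,205),pb(466,450)]);print('x tri',an(s1-s2)+90,s1,s2)
# long axis from side/scene
print('long',an(f(pb(466,450),.012)-f(pb(331,143),.012)),an(f(pb(224,489),.012)-f(pb(125,172),.012)),an(f(pa(563,255),.012)-f(pa(379,513),.012)))
E
```

```text
arm 114.68387056212113 114.50520377485542 114.57996217071378
unit x from screws 112.56434832379999 edge 112.38954784084804
pin-hub w 113.85397662596132 [0.49014356 0.02783122] [ 0.51364984 -0.02532895]
[0.49044384 0.02754788 0.08829933] [ 0.51481737 -0.02634279  0.04437818] 114.33615953550209
x tri 112.37365590830754 [0.54593562 0.0500778  0.01326922] [0.43878428 0.00597083 0.01432493]
long 112.37006378483883 112.94049835931133 112.31527997433514
```

```bash
python3 - <<'E'
from h import *
w=load('w1');a=load('c5')
f=lambda s,u,v,z:onz(s,u,v,z)[:2]
for e in ([f(w,75/2.2-.3+170,178/2.2-.3,.074),f(w,297/2.2-.3+170,73/2.2-.3,.074)],[f(a,229/4-.4+210,357/4-.4+130,.074),f(a,362/4-.4+210,402/4-.4+130,.074)]):
    e=np.array(e);print(e.tolist(),e.mean(0),np.linalg.norm(e[0]-e[1]))
o=ctrl.get_obs();p=o['tool_pos'];M=R();print(p,M.round(3).tolist(),o['joint_pos'].round(1))
d=np.array([np.cos(np.radians(112.5)),np.sin(np.radians(112.5)),0])
bp=np.array([.515,-.0272,0])-.18*d; print('bp',bp)
# roll so tool y = +d or -d
print('yawerr',np.degrees(np.arctan2(np.cross(M[:,1],d)[2],M[:,1]@d)))
E
```

```text
[[0.6175929394632788, -0.17750550107854537], [0.5473178232731148, -0.2073733428304715]] [ 0.58245538 -0.19243942] 0.0763588889813042
[[0.5490437790664718, -0.20470635780777635], [0.6221855230432063, -0.17446337223743963]] [ 0.58561465 -0.18958487] 0.07914766508347398
[0.49933233 0.02201687 0.18878556] [[-0.006, -0.506, 0.863], [0.012, 0.862, 0.506], [-1.0, 0.013, 0.001]] [  24.5    5.9  -23.6   -0.9  -60.6 -173.6]
bp [ 0.58388302 -0.19349832  0.        ]
yawerr -7.896526193762973
```

Emit:
servo_tool(
  motion=[
    {"offset": [0, 0, 0], "roll": -10.5, "claw": -1},
    {"offset": [0, 0, 0], "roll": -10.5, "claw": -1},
    {"offset": [0, 0, 0], "roll": -10.5, "claw": -1},
    {"offset": [0, 0, 0], "roll": -10.5, "claw": -1},
    {"offset": [0, 0, 0], "roll": -10.5, "claw": -1},
    {"offset": [0, 0, 0], "roll": -10.5, "claw": -1},
    {"offset": [0, 0, 0], "roll": -10.5, "claw": -1},
    {"offset": [0, 0, 0], "roll": -10.5, "claw": -1},
    {"offset": [0, 0, 0], "roll": -10.5, "claw": -1},
    {"offset": [0, 0, 0], "roll": -10.5, "claw": -1},
    {"offset": [0, 0, 0], "roll": -10.5, "claw": -1},
    {"offset": [0, 0, 0], "roll": 0, "claw": -1},
  ],
)

```text
clock: 8.48
tool_pos: [0.4992, 0.0219, 0.1881]
orientation: [-22.2, 89.2, 123.6]
force: [-0.7, -0.7, 0.6]
opening: 0.0006
```

Emit:
servo_tool(
  motion=[
    {"offset": [0, 0, 0], "roll": -10.5, "claw": -1},
    {"offset": [0, 0, 0], "roll": -10.5, "claw": -1},
    {"offset": [0, 0, 0], "roll": -10.5, "claw": -1},
    {"offset": [0, 0, 0], "roll": -10.5, "claw": -1},
    {"offset": [0, 0, 0], "roll": -10.5, "claw": -1},
    {"offset": [0, 0, 0], "roll": 0, "claw": -1},
    {"offset": [0, 0, 0], "roll": 0, "claw": -1},
  ],
)

```text
clock: 9.35
tool_pos: [0.4996, 0.0219, 0.189]
orientation: [-81.0, 89.3, 117.1]
force: [-0.3, 0.5, 0.4]
opening: 0.0004
```

```bash
cat > tgt.py <<'E'
from h import *
o=ctrl.get_obs();p=o['tool_pos'];M=R();print(p.round(4),M.round(3).tolist(),o['joint_pos'].round(1),o['force'].round(1),o['clock'])
d=np.array([np.cos(np.radians(112.5)),np.sin(np.radians(112.5)),0])
bp=np.array([.584,-.1925,0])
print('yawerr(ccw needed)',np.degrees(np.arctan2(np.cross(M[:,1],-d)[2],M[:,1]@-d)))
print('unit coords rel bp x',(p-bp)@d,'lat',(p-bp)@np.array([-d[1],d[0],0]))
t=bp-.04*d; t[2]=p[2]; print('tool offs to 40mm behind',(M.T@(t-p)).round(4), 'rpy',o['orientation'])
E
python3 tgt.py
```

```text
[0.4996 0.0219 0.189 ] [[-0.006, 0.31, -0.951], [0.012, -0.951, -0.31], [-1.0, -0.013, 0.002]] [ 24.5   5.9 -23.5  -0.9 -60.6  -6. ] [-0.3  0.5  0.4] 9.35
yawerr(ccw needed) 4.455609490504801
unit coords rel bp x 0.23040070700561174 lat -0.004110143990190647
tool offs to 40mm behind [-0.0035  0.2699 -0.0169] rpy [-80.97877808  89.25626404 117.06636001]
```

Emit:
servo_tool(
  motion=[
    {"offset": [0, 0, 0.004], "roll": -4.4, "claw": -1},
    {"offset": [0, 0.045, 0], "roll": 0, "claw": -1},
    {"offset": [0, 0.045, 0], "roll": 0, "claw": -1},
    {"offset": [0, 0.045, 0], "roll": 0, "claw": -1},
    {"offset": [0, 0.045, 0], "roll": 0, "claw": -1},
    {"offset": [0, 0.045, 0], "roll": 0, "claw": -1},
    {"offset": [0, 0.045, 0], "roll": 0, "claw": -1},
    {"offset": [0, 0, 0], "roll": 0, "claw": -1},
    {"offset": [0, 0, 0], "roll": 0, "claw": -1},
  ],
)

```text
clock: 10.48
tool_pos: [0.6002, -0.2281, 0.1853]
orientation: [-85.3, 89.2, 117.3]
force: [-1.5, -0.1, -0.3]
opening: 0.0003
```

```bash
python3 tgt.py
```

```text
[ 0.6002 -0.2281  0.1853] [[-0.006, 0.384, -0.923], [0.012, -0.923, -0.384], [-1.0, -0.014, 0.001]] [ -3.8  19.4  -6.2  -0.7 -64.8  26.8] [-1.5 -0.1 -0.3] 10.475
yawerr(ccw needed) -0.10097701799073475
unit coords rel bp x -0.039127314547310194 lat -0.0013585524383912901
tool offs to 40mm behind [-0.      0.0009  0.0014] rpy [-85.27405805  89.21888329 117.32735619]
```

Emit:
servo_tool(
  motion=[
    {"offset": [0.04, 0, 0], "roll": 0, "claw": -1},
    {"offset": [0.04, 0, 0], "roll": 0, "claw": -1},
    {"offset": [0.035, 0, 0], "roll": 0, "claw": -1},
    {"offset": [0.025, 0, 0.001], "roll": 0, "claw": -1},
    {"offset": [0, 0, 0], "roll": 0, "claw": -1},
    {"offset": [0, 0, 0], "roll": 0, "claw": -1},
  ],
)

```text
clock: 11.22
tool_pos: [0.5998, -0.2264, 0.0474]
orientation: [-95.1, 89.3, 107.7]
force: [0.8, 0.3, -0.1]
opening: 0.0003
```

```bash
python3 tgt.py; python3 - <<'E'
from h import *
s=snap('scene','c6'); cv2.imwrite('pics/c6b.png',cv2.resize(s['frame'][130:300,190:410],None,fx=3.5,fy=3.5,interpolation=cv2.INTER_CUBIC))
E
```

```text
[ 0.5998 -0.2264  0.0474] [[-0.004, 0.388, -0.922], [0.011, -0.922, -0.388], [-1.0, -0.012, -0.001]] [ -3.7  26.7 -15.   -0.8 -48.5  27.1] [ 0.8  0.3 -0.1] 11.225
yawerr(ccw needed) -0.32397220589423437
unit coords rel bp x -0.03737318436531135 lat -0.0016345830809755008
tool offs to 40mm behind [-0.      0.0026  0.0016] rpy [-95.07520845  89.31770783 107.74840576]
```

View pics/c6b.png

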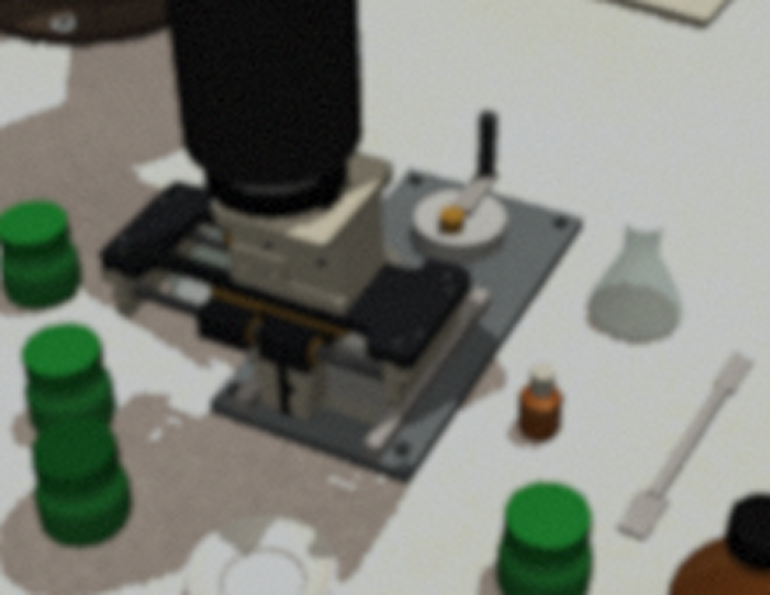

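Emit:
servo_tool(
  motion=[
    {"offset": [0, -0.006, 0], "roll": 0, "claw": -1},
    {"offset": [0, -0.006, 0], "roll": 0, "claw": -1},
    {"offset": [0, -0.005, 0], "roll": 0, "claw": -1},
    {"offset": [0, -0.004, 0], "roll": 0, "claw": -1},
    {"offset": [0, -0.003, 0], "roll": 0, "claw": -1},
    {"offset": [0, -0.003, 0], "roll": 0, "claw": -1},
    {"offset": [0, -0.003, 0], "roll": 0, "claw": -1},
    {"offset": [0, -0.003, 0], "roll": 0, "claw": -1},
    {"offset": [0, -0.003, 0], "roll": 0, "claw": -1},
    {"offset": [0, -0.003, 0], "roll": 0, "claw": -1},
  ],
)

```text
clock: 12.52
tool_pos: [0.5838, -0.1908, 0.0464]
orientation: [-88.9, 89.3, 113.9]
force: [1.1, -2.5, -2.2]
opening: 0.0005
```

```bash
python3 tgt.py
```

```text
[ 0.5838 -0.1908  0.0464] [[-0.005, 0.387, -0.922], [0.012, -0.922, -0.387], [-1.0, -0.013, 0.0]] [ -0.3  24.8 -18.6  -0.9 -46.9  23.8] [ 1.1 -2.5 -2.2] 12.525
yawerr(ccw needed) -0.2919861616726266
unit coords rel bp x 0.0016688813276071936 lat -0.0004987410930935454
tool offs to 40mm behind [-0.0005  0.0417  0.0007] rpy [-88.88407548  89.2615308  113.90800335]
```

Emit:
servo_tool(
  motion=[
    {"offset": [0, -0.003, 0], "roll": 0, "claw": -1},
    {"offset": [0, -0.003, 0], "roll": 0, "claw": -1},
    {"offset": [0, -0.003, 0], "roll": 0, "claw": -1},
    {"offset": [0, -0.003, 0], "roll": 0, "claw": -1},
    {"offset": [0, -0.003, 0], "roll": 0, "claw": -1},
    {"offset": [0, -0.003, 0], "roll": 0, "claw": -1},
    {"offset": [0, -0.002, 0], "roll": 0, "claw": -1},
    {"offset": [0, -0.002, 0], "roll": 0, "claw": -1},
  ],
)

```text
clock: 13.52
tool_pos: [0.5753, -0.1706, 0.0467]
orientation: [-88.7, 89.3, 114.1]
force: [0.4, -0.7, -1.1]
opening: 0.0002
```

```bash
python3 tgt.py;python3 - <<'E'
from h import *
s=snap('side','s7'); cv2.imwrite('pics/s7b.png',cv2.resize(s['frame'][100:280,250:430],None,fx=3.3,fy=3.3,interpolation=cv2.INTER_CUBIC))
E
```

```text
[ 0.5753 -0.1706  0.0467] [[-0.005, 0.387, -0.922], [0.012, -0.922, -0.387], [-1.0, -0.013, 0.0]] [  1.7  23.7 -20.5  -0.9 -46.1  21.8] [ 0.4 -0.7 -1.1] 13.525
yawerr(ccw needed) -0.2926717190781547
unit coords rel bp x 0.023605886938758584 lat -0.00032087456683541277
tool offs to 40mm behind [-0.0008  0.0636  0.0006] rpy [-88.69102186  89.26070433 114.10175879]
```

View pics/s7b.png

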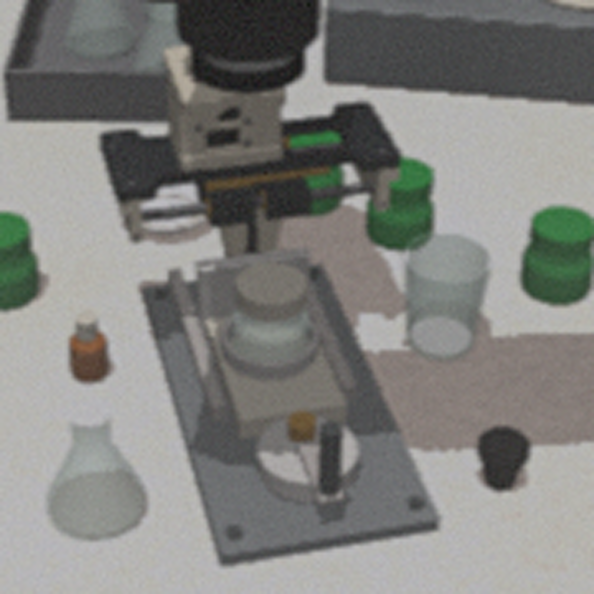

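Emit:
servo_tool(
  motion=[
    {"offset": [0, -0.0015, 0], "roll": 0, "claw": -1},
    {"offset": [0, -0.0015, 0], "roll": 0, "claw": -1},
    {"offset": [0, -0.0015, 0], "roll": 0, "claw": -1},
  ],
)

```text
clock: 13.95
tool_pos: [0.5743, -0.1681, 0.0469]
orientation: [-89.6, 89.4, 113.3]
force: [5.9, -17.1, -8.8]
opening: 0.0003
```

Emit:
servo_tool(
  motion=[
    {"offset": [0, -0.001, 0], "roll": 0, "claw": -1},
    {"offset": [0, -0.001, 0], "roll": 0, "claw": -1},
  ],
)

```text
clock: 14.2
tool_pos: [0.5743, -0.168, 0.047]
orientation: [-91.9, 89.5, 110.9]
force: [7.3, -25.3, -10.7]
opening: 0.0008
```

Emit:
servo_tool(
  motion=[
    {"offset": [0, 0.004, 0], "roll": 0, "claw": -1},
    {"offset": [0, 0.01, 0], "roll": 0, "claw": -1},
    {"offset": [0, 0.015, 0], "roll": 0, "claw": -1},
    {"offset": [0, 0.015, 0], "roll": 0, "claw": -1},
    {"offset": [-0.04, 0, 0], "roll": 0, "claw": -1},
    {"offset": [-0.05, 0, 0], "roll": 0, "claw": -1},
    {"offset": [-0.05, 0, 0], "roll": 0, "claw": -1},
    {"offset": [0, 0.02, 0], "roll": 0, "claw": -1},
    {"offset": [0, 0, 0], "roll": 0, "claw": -1},
    {"offset": [0, 0, 0], "roll": 0, "claw": -1},
  ],
)

```text
clock: 15.45
tool_pos: [0.5976, -0.2255, 0.1845]
orientation: [-81.5, 89.2, 121.2]
force: [-0.4, -0.2, 0.2]
opening: 0.0001
```

```bash
python3 tgt.py;python3 - <<'E'
from h import *
s=snap('side','s8'); cv2.imwrite('pics/s8b.png',cv2.resize(s['frame'][150:280,250:430],None,fx=4.4,fy=4.4,interpolation=cv2.INTER_CUBIC))
s=snap('scene','c8'); cv2.imwrite('pics/c8b.png',cv2.resize(s['frame'][150:280,220:400],None,fx=4.4,fy=4.4,interpolation=cv2.INTER_CUBIC))
s=snap('wrist','w8');
E
```

```text
[ 0.5976 -0.2255  0.1845] [[-0.007, 0.387, -0.922], [0.012, -0.922, -0.387], [-1.0, -0.014, 0.002]] [ -3.6  19.2  -6.7  -0.8 -64.6  26.7] [-0.4 -0.2  0.2] 15.45
yawerr(ccw needed) -0.24329574662169698
unit coords rel bp x -0.03573909839074921 lat 4.0244938729282014e-05
tool offs to 40mm behind [-0.0001  0.0043 -0.    ] rpy [-81.52448258  89.17201333 121.21968538]
```

View pics/s8b.png

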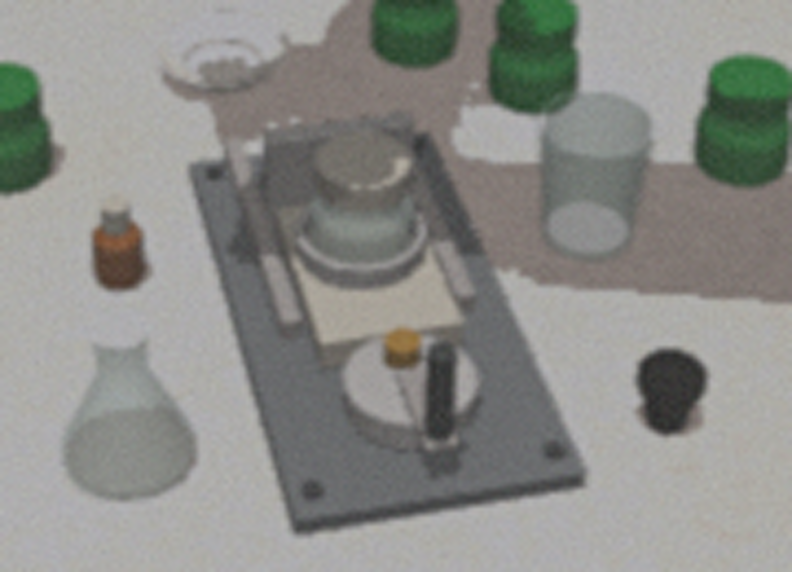

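View pics/c8b.png

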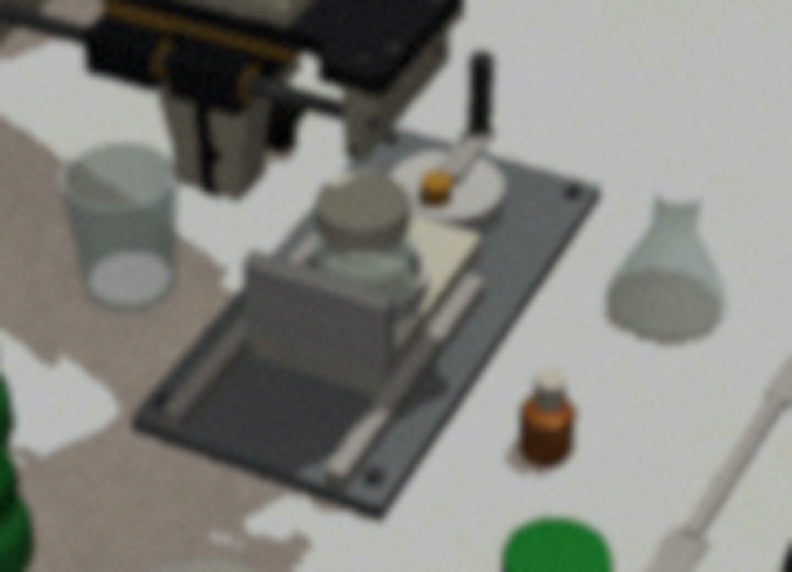

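View pics/w8.png

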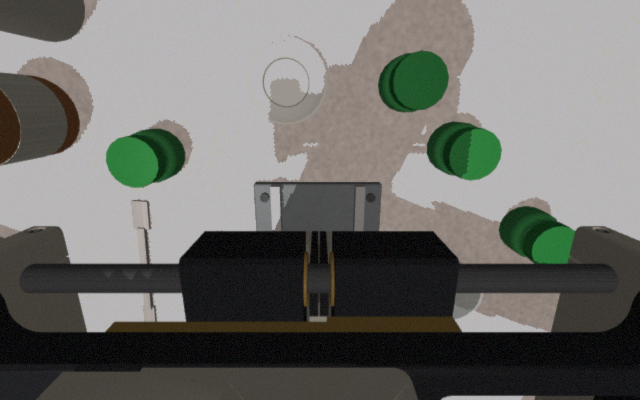

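```bash
python3 - <<'E'
from h import *
a=load('c8');a0=load('c5');b=load('s8');b0=load('side0')
d=np.array([np.cos(np.radians(112.5)),np.sin(np.radians(112.5))]);ax=np.array([.5155,-.0275])
A=lambda u,v:onz(a,u/4.4-.4+220,v/4.4-.4+150,.074)[:2]
A0=lambda u,v:onz(a0,u/4-.4+210,v/4-.4+130,.074)[:2]
B=lambda s,u,v,z=.03:onz(s,u/4.4-.4+250,v/4.4-.4+150,z)[:2]
m=(A(247,258)+A(394,308))/2;m0=(A0(229,357)+A0(362,402))/2
print('plate travel scene',(m-m0)@d,'unit x',(m-ax)@d+.08)
# side: plate top rear corners, z .074
k=(B(b,265,130,.074)+B(b,412,112,.074))/2;k0=(B(b0,250,88,.074)+B(b0,395,74,.074))/2
print('plate travel side',(k-k0)@d)
n=(B(b,322,347)+B(b,466,322))/2;n0=(B(b0,303,293)+B(b0,441,272))/2
print('nose travel',(n-n0)@d,'unit x',(n-ax)@d+.08)
E
```

```text
plate travel scene 0.03837040072121038 unit x -0.05820820392777808
plate travel side 0.038084388908388105
nose travel 0.04079822061317095 unit x 0.06131705263155239
```

```bash
python3 - <<'E'
from h import *
pa=lambda u,v:(load('c8'),u/4.4-.4+220,v/4.4-.4+150);pb=lambda u,v:(load('s8'),u/4.4-.4+250,v/4.4-.4+150)
p=tri([pa(482,58),pb(441,350)]);h=tri([pa(436,181),pb(402,338)]);print(p,h,np.degrees(np.arctan2(p[1]-h[1],p[0]-h[0])))
print(ctrl.close_job())
E
```

```text
[0.49227649 0.02656921 0.08752669] [ 0.51645542 -0.02851162  0.04285816] 113.70012597256743
the job is handed in; nothing more can be done
None
```

The cam is at its low point and the carriage is pushed home. I handed the job in at about 15.5 s of robot time, with the gripper raised clear of everything.

- **Cam:** I straddled the pin with the fingertips and swept it clockwise past the stopper side. Before I pushed the carriage, the cam measured about 2° short of exactly away from it. A rougher check afterwards gave about 1°. I did not trim this, because at that angle the low side moves by only about 0.01 mm.
- **Carriage:** I pushed the back plate with the shut fingers until it stopped dead, with the tool force climbing to about 27 N. The pictures put its travel at 38 to 41 mm, against the 39 mm end stop.
- **Surroundings:** In the last pictures the jar stands upright in its nest. The beaker, flask, vial, stopper, dish, spatula and green jars look where they were; I judged these by eye and did not measure them.
- **Wrist joint:** After the cam sweep the last joint was at -173.6°, right at its -173.66° limit. I saw no reading past it, and I turned the joint back before the carriage push.

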